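# Lift the gnawed bait block off its post with tongs

## Robot

A 7-joint arm with a two-finger parallel gripper is mounted at the origin on the work surface. World frame = base frame: x ahead of the robot, y to its left, z up, the work surface at z = 0. Lengths are in m, angles in rad, forces in N, time in s.
With the tool pointing down it reaches from about 0.4 to 0.85 m from the base axis. Payload 10.4 kg.
Tool frame: the origin (TCP) lies at the very end of the fingers, on their centre line; the grasp point (between the pads) lies 19 mm behind it; z points along the fingers, x is the direction in which the jaws open and shut, and the axes are right-handed (so a half turn about z gives the same grasp; the last joint's range is limited). The gripper opens to 87 mm and grips with 3 to 60 N. Pads are 19 mm wide; open, the fingers measure 117 mm over their backs; the gripper's body (75 mm by 190 mm) begins 51 mm behind the grasp point.
Start: joints at [1.116, 0.332, -0.065, 1.46, 0.022, 1.35, -0.088], TCP at [0.262, -0.568, 0.223] pointing down, gripper open.
Joint ranges: [-2.6, 2.6], [-0.5, 2.12], [-1.47, 1.34], [0.16, 2.42], [-1.27, 4.41], [0.06, 2.06], [-2.6, 2.6]. Speed limits (rad/s): [2.22, 2.22, 2.79, 2.79, 3.14, 3.14, 3.14].

## Interface

Orientations are given as a unit quaternion [x, y, z, w].
In Python, from bench import r gives the robot as it stands. The module is installed in compiled form; this text tells all that it offers.
- The arm moves only by the tool carry_out, never from a script. Its argument "commands" is a list that holds one entry, the list of rows, each a list of 7 numbers: the closure in counts, from 0 (fully open) to 255 (shut), then the shift along the tool's x, y, z in units of 25 mm (1.0 is 25 mm), then the turn, a rotation vector about the tool's x, y, z in units of 5 degrees (1.0 is 5 degrees). A call has 1 to 12 rows; each row is the pose to reach, as a shift and turn from the pose measured when the call began, along the tool's axes at that moment; what a row does not reach only later rows make up. A row lasts 1/8 s, in which the tool goes at most 62.5 mm and 10.7 degrees, less where a joint would pass 70% of its speed; a pose out of reach is approached as far as the arm can. A call with a gripper value outside its range is refused whole. The fingers move at their own pace and stop on an object; "grip_force" is the grip in N (left out, the last holds). Time passes only in rows, so rows that repeat a pose let the fingers close. It gives the time, the measured TCP pose, the force and the opening at its end, in the units of the state.
- r.read_state(): the state, without advancing time (a new reading comes with each control period).
- r.camera(name): name is "scene" or "top" or "wrist"; returns the picture (480x640x3 uint8, blue, green, red); there is no depth.
- r.camera_info(name): a dict with "fx", "fy", "cx", "cy" (pixels), "k1" (the pictures are not rectified: a ray, as slopes to the right and down, at radius r is drawn at 1 + k1 r^2 times it, then the intrinsics apply), "origin" and "rotation" of the camera in the world. Camera axes: x right, y down, z forward; pixel columns grow to the right and rows downward; lengths in m; the calibration is good to about 2 mm. A picture is of the moment at which its call begins: read the wrist's pose just before it. camera_info takes no time and is no camera call; for the wrist camera it gives the pose at the moment of the call.
- r.close_job(): hands the job in, once; it reports no verdict.
The state is a dict: "time": time; "joint_positions": joint angles; "joint_vel": joint speeds; "joint_torque": joint torques, N m; "ee_pos": TCP position; "eef_rot": TCP orientation; "ft_force": force on the tool from outside, world axes, zero at the start; "torque": the same for the moment, N m; "width": finger opening in m.
Only numpy, scipy, OpenCV 4.12 (cv2) and the standard library are available. Lean on these libraries where they do the work, as an engineer would, in place of code of your own. Each camera call takes 0.05 s, during which the arm holds its last target.

## Task

The mouse-bait station on the closet shelf stands without its cover, with two wax bait blocks on its posts: one whole, one gnawed down. Take up the sprung tongs, pinch the gnawed block between their tips and lift it off its post, touching neither block with the gripper itself and leaving the whole block and everything else on the shelf where it is. Finish still holding: the gnawed block steady in the closed tongs about 10 cm or more above the shelf, over the station's tray so that crumbs fall back into it, and do not let go.

Things in the scene. Friction and masses are not known exactly. Their poses are not given: they have to be found in the camera images.
- tongs: Stainless spring tongs lying on their side, arms side by side for a squeeze from above. 238 mm long, 22 mm tall, 0.1 kg. Origin on the underside midway between the arms, 90 mm ahead of the hinge pin, the place to squeeze and the balance point; +x to the tips, y across the arms, z up. Black grip sleeves, 6 mm thick, run from x = -42 to +45 mm; ring to x = -126 mm.
- tongs_tips (a point): The point midway between the two flat tips, at half their height: 100 mm ahead of the tongs' origin and 11 mm above their underside. The tips are flat plates 30 mm long (15 mm either side of this point), 22 mm tall and 3 mm thick. Same axes as the tongs.
- tongs_left: The tongs' arm on the +y side of tongs, with sleeve and tip; origin on the hinge pin. A spring holds both arms open (60 mm over the sleeves at the tongs' origin, tips 72 mm apart inside) and they close equally: at 40 mm over the sleeves these are parallel and the tips 30 mm apart; each mm less there brings the tips 2.1 mm closer.
- tongs_right: The arm on the -y side, mirror image of the left. Spring: pushes on each finger at the tongs' origin with about 4 N when just touched and 9 N at 40 mm over the sleeves. Closed only part way (about 50 mm over the sleeves), the tongs are already held firmly enough to be carried, tips about 51 mm apart; a grip of 30 to 60 N then pinches the block.
- gnawed_block: Gnawed wax bait block, brown, 0.02 kg, 30 x 30 mm in plan, with a 12 mm square hole down the middle for its post. Its top steps up from about 15 mm at its -x end to 31 mm at its +x end. The flat side faces, -y and +y, 30 mm apart, are the ones to pinch. Origin: centre of its underside, 3 mm above the shelf at the start; z up.
- whole_block: The untouched bait block of the same wax, 30 x 30 mm in plan and 44 mm tall, on the other post. Origin: centre of its underside. It stays there.
- station: Base of the bait station, black, screwed to the shelf: tray 110 mm (x) by 190 mm (y), floor 3 mm thick, rim 10 mm above the shelf. Two steel posts 5 mm thick stand 37.5 mm either side of the centre along y, tops 24 mm above the shelf: a block must rise 21 mm to come free. Origin: centre of underside. The blocks' x axes lie within 0.2 rad of the station's; its -x side faces the robot.
- cover: Bystander: the station's cover, a black shell 112 x 192 x 40 mm standing open side down, origin centre of underside.
- polish_tin: Bystander: closed round tin of shoe polish, 72 mm across, 25 mm tall, origin centre of underside.
- pad_holder: Bystander: empty stainless scouring pad holder, an open trough 90 x 60 mm, 49 mm tall, origin centre of underside.
- dust_brush: Bystander: blue dustpan brush, 280 mm long in x (from -140 to +140 mm), 45 mm wide, 60 mm tall, bristles down.
- crevice_tool: Bystander: white plastic crevice tool, 245 mm long in x, 35 mm wide and tall.
- spirit_bottle: Bystander: white bottle, 68 mm across, 190 mm tall, origin centre of underside.
- hook_jar: Bystander: glass jar with steel cap, 64 mm across, 85 mm tall, origin centre of underside.
Not all that is in view belongs to the job. Leave any turquoise look-alike of the station alone. Leave any orange look-alike of the gnawed_block alone.

How it is judged:
On the way, in this order (a step that is already met when the one before it is completed fails the run):
1. the gripper carries the tongs clear of the shelf, the gnawed block still on its post (height (world z) of tongs above 0.02 m and height (world z) of tongs_tips above 0.022 m and contact force between the fingers and tongs above 0.5 N and height (world z) of gnawed_block below 0.012 m), for 0.2 s.
2. both tips of the tongs press on the gnawed block (contact force between each of tongs_left, tongs_right and gnawed_block above 0.5 N and contact force between the fingers and tongs above 1 N), for 0.2 s.
At the end, for the whole second after the job is handed in: Block underside over 80 mm up and its centre over the tray (50 mm in x, 85 mm in y of its centre), speed under 30 mm/s; both tong arms press it (0.5 N) and fingers press both arms (1 N); nothing else touches it; tongs over 50 mm up; whole block on its post (height (world z) of gnawed_block above 0.08 m and x of gnawed_block in the frame of station between -0.05 and 0.05 m and y of gnawed_block in the frame of station between -0.085 and 0.085 m and contact force between each of tongs_left, tongs_right and gnawed_block above 0.5 N and contact force between the fingers and tongs_left above 1 N and contact force between the fingers and tongs_right above 1 N and contact force between gnawed_block and station below 0.05 N and contact force between gnawed_block and the fingers below 0.05 N and contact force between gnawed_block and whole_block below 0.05 N and height (world z) of tongs above 0.05 m and linear speed of gnawed_block below 0.03 m/s and height (world z) of whole_block below 0.012 m and horizontal distance between whole_block and station below 0.05 m); the arm keeps its last pose, push and grip.
It fails at once if the gripper or arm touches a bait block (contact force between any of the fingers, the arm and gnawed_block above 0.3 N or contact force between any of the fingers, the arm and whole_block above 0.3 N).
It fails at once if the whole block is moved more than 12 mm (distance of whole_block from where it was at the start of the episode above 0.012 m).
It fails at once if a bystander is moved more than 30 mm (distance of any of cover, polish_tin, pad_holder, dust_brush, crevice_tool, spirit_bottle, hook_jar from where it was at the start of the episode above 0.03 m).
It also fails if it takes over 51 s, if anything falls off the work surface, if the arm or the gripper's body presses on something with over 40 N, if the wrist force passes 120 N, or if a joint passes its speed limit or range.

## Working session

There is one attempt and no reset: what is moved stays moved. The work goes in short steps, Python scripts to look and compute and a tool call to move; the robot and the scene stay as the last step left them, time stands still between calls to the robot, and variables do not carry over. Pictures are saved under pics/ and viewed, and the job is handed in when it is done.

Besides the shell and the picture viewer there is one more tool, called as name(argument=value, ...), one argument or row to a line, values as JSON. carry_out: Moves the arm, as the interface text tells. Its arguments: {"type":"object","properties":{"commands":{"type":"array"},"grip_force":{"type":"number"}},"required":["commands"]}

```bash
mkdir -p pics; ls
python3 - <<'E'
from bench import r
import cv2,numpy as np
s=r.read_state(); print({k:np.round(v,4).tolist() for k,v in s.items()})
for n in ["scene","top","wrist"]:
    i=r.camera_info(n); print(n,{k:np.round(v,4).tolist() for k,v in i.items()})
    cv2.imwrite(f"pics/{n}0.png",r.camera(n))
E
```

```text
pics
{'time': 0.0, 'joint_positions': [1.1164, 0.3329, -0.0647, 1.461, 0.0216, 1.3499, -0.0885], 'joint_vel': [-0.0004, -0.0001, 0.0012, -0.0008, 0.001, 0.0009, 0.0], 'joint_torque': [-0.0001, -62.3249, 0.0243, -38.9892, -0.0614, 0.0398, 0.0002], 'ee_pos': [0.2614, -0.5673, 0.2217], 'eef_rot': [0.8422, -0.5392, -0.0006, -0.0004], 'ft_force': [0.2482, 0.1326, -0.1002], 'torque': [0.0129, 0.0094, 0.0415], 'width': 0.0869}
scene {'fx': 518.8155, 'fy': 518.8155, 'cx': 319.7063, 'cy': 240.2656, 'k1': -0.06, 'origin': [1.2188, 0.866, 0.925], 'rotation': [0.2907, 0.8527, -0.407, -0.1507]}
top {'fx': 527.7848, 'fy': 527.7848, 'cx': 328.8885, 'cy': 240.6592, 'k1': -0.0703, 'origin': [0.407, 0.0217, 1.51], 'rotation': [0.7141, -0.6994, 0.0236, -0.0186]}
wrist {'fx': 398.7933, 'fy': 398.7933, 'cx': 315.4847, 'cy': 238.3898, 'k1': -0.0913, 'origin': [0.3352, -0.5341, 0.3843], 'rotation': [0.8329, -0.5329, -0.0809, 0.1256]}
```

View pics/scene0.png

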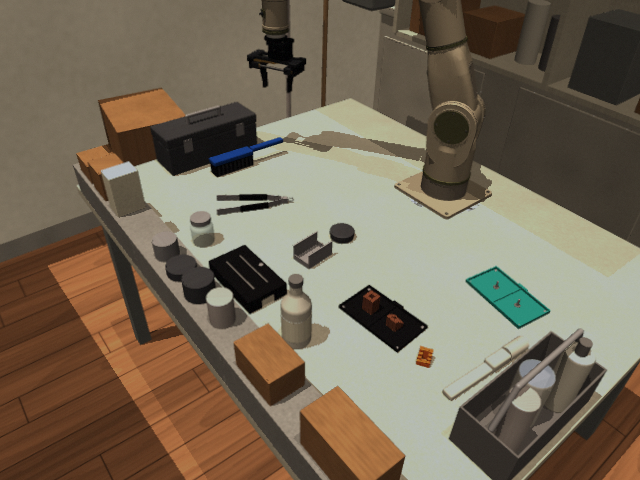

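View pics/top0.png

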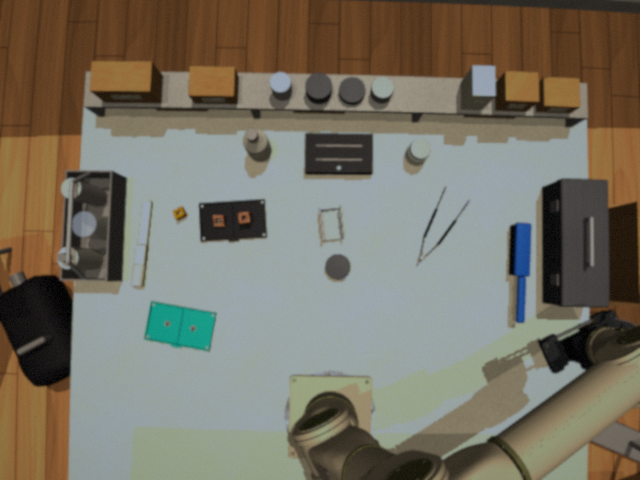

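View pics/wrist0.png

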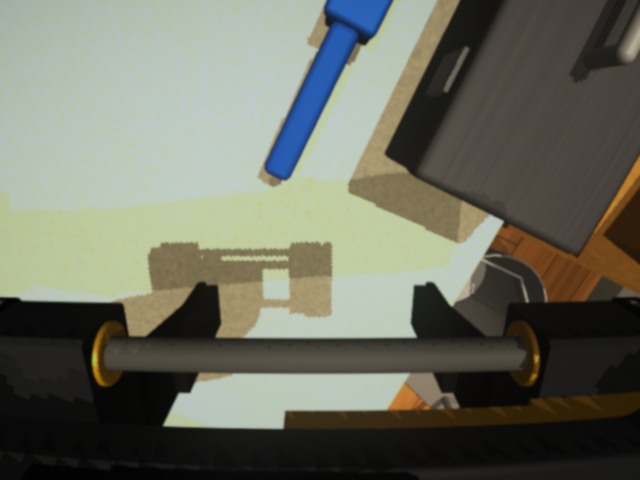

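Scene and top views: tongs have their ring at top (419,262) and tips at (445,190)/(468,202). The black station is at top (233,220), with blocks at (218,220) and (244,217). The lookalikes are the orange block at top (180,213) and the turquoise station at top (180,326). In the scene view, the block at (395,321), on the orange block's side, is low and stepped, and the one at (371,301) is tall. So top (218,220) should be the gnawed one. I'll check it in a close crop.

```bash
cat > h.py <<'E'
import numpy as np,cv2
from scipy.spatial.transform import Rotation as R
def cam(info):
    q=np.array(info["rotation"]); 
    M=R.from_quat(q).as_matrix() if q.size==4 else q
    return np.array([info["fx"],info["fy"],info["cx"],info["cy"],info["k1"]]),np.array(info["origin"]),M
def ray(info,uv):
    p,o,M=cam(info); K=np.array([[p[0],0,p[2]],[0,p[1],p[3]],[0,0,1.]])
    n=cv2.undistortPointsIter(np.array([[uv]],float),K,np.array([p[4],0,0,0,0]),None,None,(3,50,1e-9))[0,0]
    d=M@np.array([n[0],n[1],1]); return o,d/np.linalg.norm(d)
def onplane(info,uv,z):
    o,d=ray(info,uv); return o+d*(z-o[2])/d[2]
def proj(info,P):
    p,o,M=cam(info); K=np.array([[p[0],0,p[2]],[0,p[1],p[3]],[0,0,1.]])
    c=(np.atleast_2d(P)-o)@M
    return cv2.projectPoints(c,np.zeros(3),np.zeros(3),K,np.array([p[4],0,0,0,0]))[0][:,0]
def tri(views):
    A=np.zeros((3,3));b=np.zeros(3);L=[]
    for i,uv in views:
        o,d=ray(i,uv);Q=np.eye(3)-np.outer(d,d);A+=Q;b+=Q@o;L.append((o,d))
    X=np.linalg.solve(A,b); return X,[float(np.linalg.norm((np.eye(3)-np.outer(d,d))@(X-o))) for o,d in L]
E
python3 - <<'E'
from bench import r
from h import *
t=r.camera_info("top");s=r.camera_info("scene")
for n,uv in dict(ring=(419,262),tipL=(445,190),tipR=(468,202),blkA=(218,220),blkB=(244,217),orange=(180,213),c1=(200,204),c2=(265,200),c3=(267,238),c4=(202,242)).items(): print(n,onplane(t,uv,.01).round(3))
S=cv2.imread("pics/scene0.png");T=cv2.imread("pics/top0.png")
a=cv2.resize(S[270:370,330:450],None,fx=5,fy=5,interpolation=cv2.INTER_CUBIC);b=cv2.resize(T[190:255,165:280],None,fx=5,fy=5,interpolation=cv2.INTER_CUBIC)
cv2.imwrite("pics/cS.png",a);cv2.imwrite("pics/cT.png",b)
cv2.imwrite("pics/cG.png",cv2.resize(T[175:275,400:480],None,fx=6,fy=6,interpolation=cv2.INTER_CUBIC))
E
```

```text
ring [ 0.441 -0.246  0.01 ]
tipL [ 0.65  -0.319  0.01 ]
tipR [ 0.617 -0.386  0.01 ]
blkA [0.549 0.33  0.01 ]
blkB [0.559 0.256 0.01 ]
orange [0.567 0.44  0.01 ]
c1 [0.594 0.384 0.01 ]
c2 [0.609 0.197 0.01 ]
c3 [0.501 0.188 0.01 ]
c4 [0.485 0.374 0.01 ]
```

View pics/cS.png

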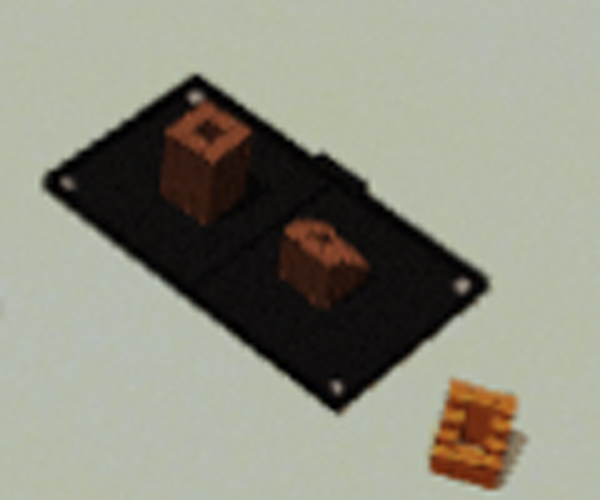

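View pics/cT.png

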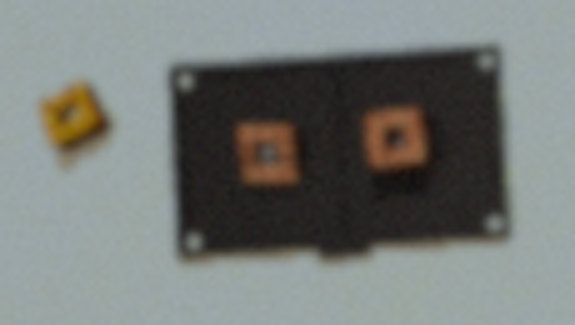

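View pics/cG.png

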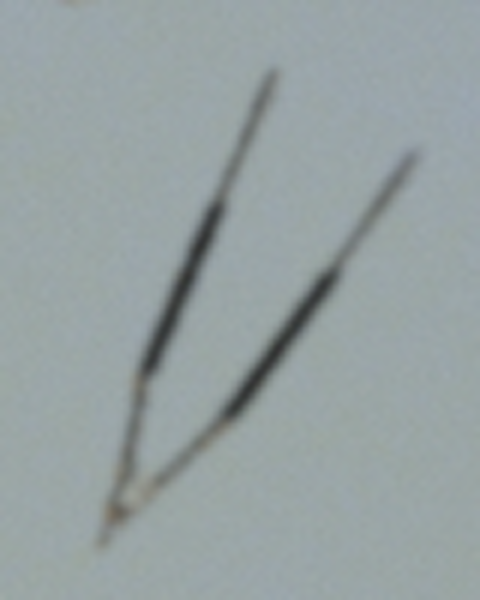

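Choice confirmed. The gnawed block is top (218,220), scene (395,321): low, stepped, brown. I'm rejecting the tall one (244,217) and the orange one (180,213). Next I'll compute a viewing pose above the tongs.

```bash
cat >> h.py <<'E'
def delta(state,P,yaw_x):
    """target TCP P, tool down with tool x at world angle yaw_x -> shift units, turn units"""
    M=R.from_quat(state["eef_rot"]).as_matrix()
    x=np.array([np.cos(yaw_x),np.sin(yaw_x),0]);z=np.array([0,0,-1.]);y=np.cross(z,x)
    T=np.stack([x,y,z],1)
    return (M.T@(np.array(P)-np.array(state["ee_pos"])))/.025, np.degrees(R.from_matrix(M.T@T).as_rotvec())/5
E
python3 - <<'E'
from bench import r
from h import *
s=r.read_state(); w=r.camera_info("wrist"); p,o,M=cam(w)
T=R.from_quat(s["eef_rot"]).as_matrix()
print("cam in tool",(T.T@(o-s["ee_pos"])).round(4),"fwd",(T.T@M[:,2]).round(3),(T.T@M[:,0]).round(3))
yaw=np.arctan2(-.106,.192); c=np.array([.437,-.244])+.126*np.array([np.cos(yaw),np.sin(yaw)]);print(yaw,c)
f=c-.06*np.array([np.cos(yaw),np.sin(yaw)])
for z in(.22,):print(delta(s,[*f,z],yaw-np.pi/2))
E
```

```text
cam in tool [ 0.0005 -0.0809 -0.1625] fwd [0.001 0.295 0.955] [ 1. -0. -0.]
-0.5044412918686715 [ 0.54730603 -0.30489812]
(array([ -6.6823697 , -13.35628254,   0.08424968]), array([6.26000744e-03, 1.15200246e-02, 1.07285992e+01]))
```

carry_out(
  commands=[
    [[0,-1.7,-3.3,0,0,0,2.1],[0,-3.4,-6.6,0,0,0,4.2],[0,-5,-10,0,0,0,6.4],[0,-6.7,-13.4,0,0,0,8.5],[0,-6.7,-13.4,0,0,0,10.7],[0,-6.7,-13.4,0,0,0,10.7],[0,-6.7,-13.4,0,0,0,10.7],[0,-6.7,-13.4,0,0,0,10.7],[0,-6.7,-13.4,0,0,0,10.7]],
  ],
  grip_force=20,
)

```text
time: 1.27
ee_pos: [0.4944, -0.277, 0.2219]
eef_rot: [-0.508, 0.861, 0.0, -0.0]
ft_force: [-0.2, -0.6, -0.2]
width: 0.0871
```

Run:
```python
from bench import r
from h import *
s=r.read_state(); print(s["time"],s["ee_pos"],np.round(s["joint_positions"],2),np.round(s["ft_force"],2))
import json
i=r.camera_info("wrist"); json.dump({k:np.array(v).tolist() for k,v in i.items()},open("w1.json","w"))
cv2.imwrite("pics/w1.png",r.camera("wrist"))
```

```text
1.275 [ 0.49436829 -0.27702673  0.22193838] [ 0.6   0.21 -0.2   1.61  0.04  1.32 -1.68] [-0.22 -0.62 -0.2 ]
```

View pics/w1.png

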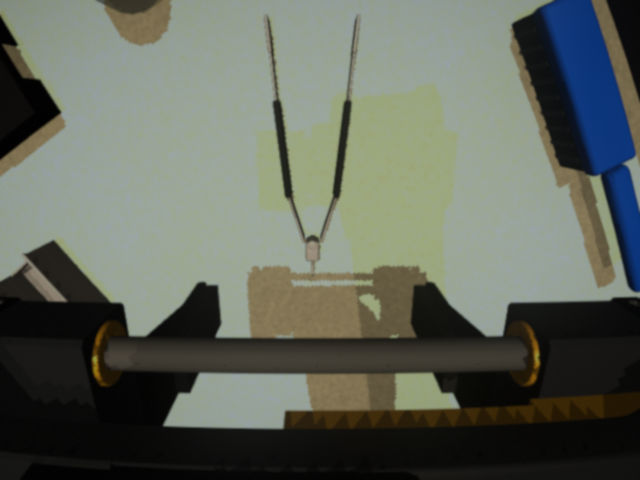

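The wrist view shows the tongs: tip ends at (267,15) and (358,15), sleeve fronts at (278,101) and (349,101), sleeve rears at (289,196) and (338,196), hinge at (312,240). I'll get a first estimate and then a second view.

Run:
```python
from bench import r
from h import *
import json
i=json.load(open("w1.json"));z=.022
F=dict(tl=(267,15),tr=(358,15),fl=(278,101),fr=(349,101),rl=(289,196),rr=(338,196),h=(312,240))
P={k:onplane(i,v,z) for k,v in F.items()}
for k in P:print(k,P[k].round(4))
d=(P["tl"]+P["tr"])/2-P["h"];yaw=np.arctan2(d[1],d[0]);print("yaw",yaw,"len h-tip",np.linalg.norm(d),"expect .205", "tips",np.linalg.norm(P["tl"]-P["tr"]))
o=(P["tl"]+P["tr"])/2-.115*np.array([np.cos(yaw),np.sin(yaw),0]);print("origin",o, (P["fl"]+P["fr"])/2-.045*np.array([np.cos(yaw),np.sin(yaw),0]),(P["rl"]+P["rr"])/2+.042*np.array([np.cos(yaw),np.sin(yaw),0]))
s=r.read_state();print(delta(s,[o[0],o[1],.15],yaw-np.pi/2))
```

```text
tl [ 0.6572 -0.3218  0.022 ]
tr [ 0.6206 -0.3882  0.022 ]
fl [ 0.5923 -0.2949  0.022 ]
fr [ 0.5625 -0.3489  0.022 ]
rl [ 0.5147 -0.2615  0.022 ]
rr [ 0.4929 -0.301   0.022 ]
h [ 0.4673 -0.2594  0.022 ]
yaw -0.5080515294303304 len h-tip 0.1964213215737943 expect .205 tips 0.07580763674897392
origin [ 0.53845402 -0.29903701  0.022     ] [ 0.5380484  -0.30002422  0.022     ] [ 0.54052821 -0.30169037  0.022     ]
(array([-0.0887866 , -1.97291143,  2.87689252]), array([ 0.01337965, -0.00272854,  0.03670078]))
```

carry_out(
  commands=[
    [[0,-0.1,-1,1.4,0,0,0],[0,-0.1,-2,2.9,0,0,0],[0,-0.1,-2,2.9,0,0,0],[0,-0.1,-2,2.9,0,0,0]],
  ],
)

```text
time: 1.82
ee_pos: [0.5386, -0.3002, 0.1503]
eef_rot: [-0.507, 0.862, 0.0, -0.0]
ft_force: [-0.5, -0.4, 0.3]
width: 0.0872
```

Run:
```python
from bench import r
from h import *
import json
s=r.read_state(); print(s["time"],s["ee_pos"])
i=r.camera_info("wrist"); json.dump({k:np.array(v).tolist() for k,v in i.items()},open("w2.json","w"))
cv2.imwrite("pics/w2.png",r.camera("wrist"))
```

```text
1.825 [ 0.53864679 -0.30017307  0.15026364]
```

View pics/w2.png

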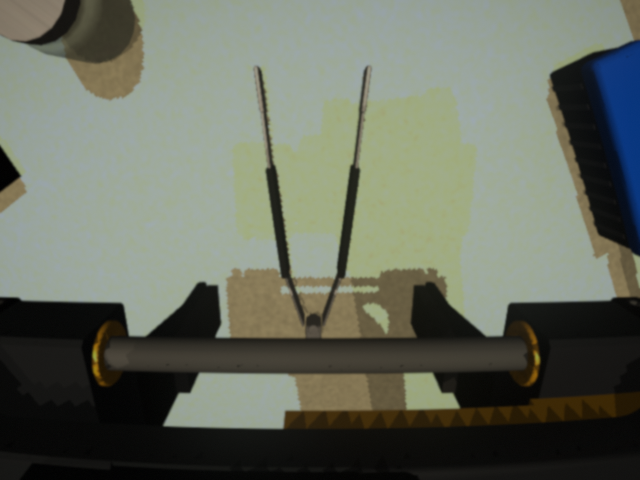

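Run:
```python
from bench import r
from h import *
import json
i=json.load(open("w1.json"));j=json.load(open("w2.json"))
F1=dict(tl=(267,15),tr=(358,15),fl=(278,101),fr=(349,101),rl=(289,196),rr=(338,196))
F2=dict(tl=(257,67),tr=(369,67),fl=(270,167),fr=(356,167),rl=(286,277),rr=(342,277))
P={}
for k in F1:
    X,e=tri([(i,F1[k]),(j,F2[k])]);print(k,X.round(4),np.round(e,4))
    P[k]=onplane(j,F2[k],.022);print("  pl",P[k].round(4))
d=(P["tl"]+P["tr"]-P["rl"]-P["rr"])/2;yaw=np.arctan2(d[1],d[0]);u=np.array([np.cos(yaw),np.sin(yaw),0])
print("yaw",yaw,"len",np.linalg.norm(d),"exp .157")
for a,b,x in(("tl","tr",.115),("fl","fr",.045),("rl","rr",-.042)):print((P[a]+P[b])/2-x*u,np.linalg.norm(P[a]-P[b]))
```

```text
tl [ 0.658  -0.3216  0.0197] [0.0003 0.0003]
  pl [ 0.6579 -0.3215  0.022 ]
tr [ 0.6208 -0.3886  0.0206] [0.0002 0.0002]
  pl [ 0.6207 -0.3886  0.022 ]
fl [ 0.5934 -0.2937  0.0134] [0.0009 0.0009]
  pl [ 0.5944 -0.2944  0.022 ]
fr [ 0.5625 -0.3495  0.0123] [0.0003 0.0003]
  pl [ 0.5641 -0.349   0.022 ]
rl [ 0.515  -0.2618  0.024 ] [0. 0.]
  pl [ 0.5144 -0.2612  0.022 ]
rr [ 0.4936 -0.3006  0.0242] [0.0006 0.0006]
  pl [ 0.493  -0.2998  0.022 ]
yaw -0.5025511366160006 len 0.15473129907692093 exp .157
[ 0.5385009 -0.299656   0.022    ] 0.07673880559665987
[ 0.53981299 -0.29999199  0.022     ] 0.06240465448116539
[ 0.54048909 -0.30074874  0.022     ] 0.044096793683964026
```

The tongs' top measures about 20 mm (expected 22). Origin is ≈ (0.5396,-0.300), yaw ≈ -0.505. Descending to z ≈ 5 mm.

carry_out(
  commands=[
    [[0,0,0,2,0,0,0],[0,0,0,4,0,0,0],[0,0,0,5,0,0,0],[0,0,0,5.8,0,0,0],[0,0,0,5.8,0,0,0],[0,0,0,5.8,0,0,0]],
  ],
)

```text
time: 2.62
ee_pos: [0.5399, -0.3007, 0.0076]
eef_rot: [-0.508, 0.862, -0.001, 0.001]
ft_force: [0.6, -0.3, 0.1]
width: 0.0867
```

carry_out(
  commands=[
    [[60,0,0,0,0,0,0],[90,0,0,0,0,0,0],[110,0,0,0,0,0,0],[110,0,0,0,0,0,0],[110,0,0,0,0,0,0],[110,0,0,0,0,0,0]],
  ],
  grip_force=20,
)

```text
time: 3.38
ee_pos: [0.5404, -0.3007, 0.0078]
eef_rot: [-0.508, 0.862, -0.002, 0.001]
ft_force: [1.1, 0.3, 2.6]
width: 0.0503
```

Run:
```python
from bench import r
from h import *
s=r.read_state(); print(s["time"],s["ee_pos"],s["width"],s["ft_force"])
cv2.imwrite("pics/w3.png",r.camera("wrist"))
```

```text
3.375 [ 0.54035563 -0.3006959   0.00784669] 0.05027341249986602 [1.14889142 0.26613947 2.5827876 ]
```

View pics/w3.png

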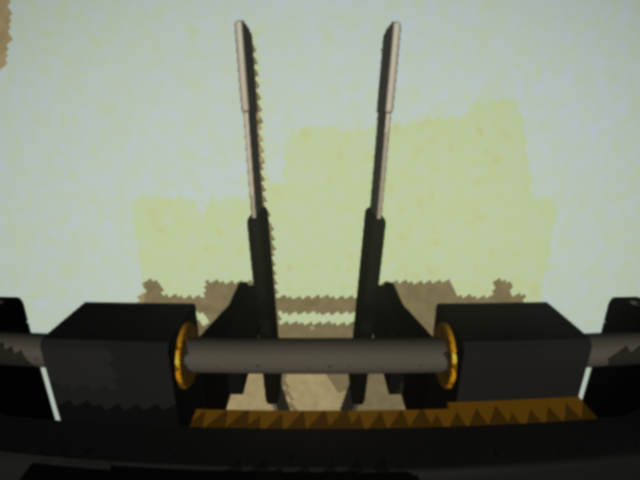

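The tongs are held at 50 mm, with the tips ahead at (240,25)/(395,25). Lifting.

carry_out(
  commands=[
    [[110,0,0,-0.5,0,0,0],[110,0,0,-1.5,0,0,0],[110,0,0,-2.8,0,0,0],[110,0,0,-4.2,0,0,0],[110,0,0,-5,0,0,0],[110,0,0,-5,0,0,0],[110,0,0,-5,0,0,0]],
  ],
)

```text
time: 4.3
ee_pos: [0.5391, -0.3002, 0.1313]
eef_rot: [-0.508, 0.862, -0.001, 0.0]
ft_force: [-0.2, 0.6, -0.7]
width: 0.0497
```

Run:
```python
from bench import r
from h import *
s=r.read_state(); print(s["time"],s["ee_pos"],s["width"],s["ft_force"],s["torque"])
cv2.imwrite("pics/w4.png",r.camera("wrist"))
cv2.imwrite("pics/s4.png",r.camera("scene")[120:270,150:350].repeat(4,0).repeat(4,1))
```

```text
4.3 [ 0.53914686 -0.30017462  0.13134724] 0.04974818459007701 [-0.20018916  0.58409674 -0.69900825] [0.11624884 0.05214758 0.01210466]
```

View pics/w4.png

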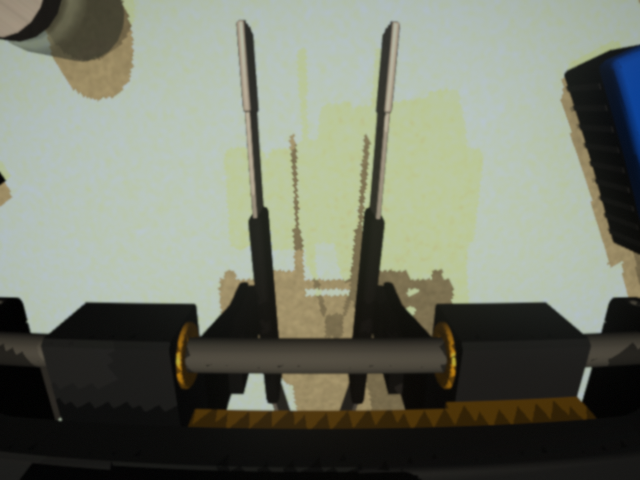

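View pics/s4.png

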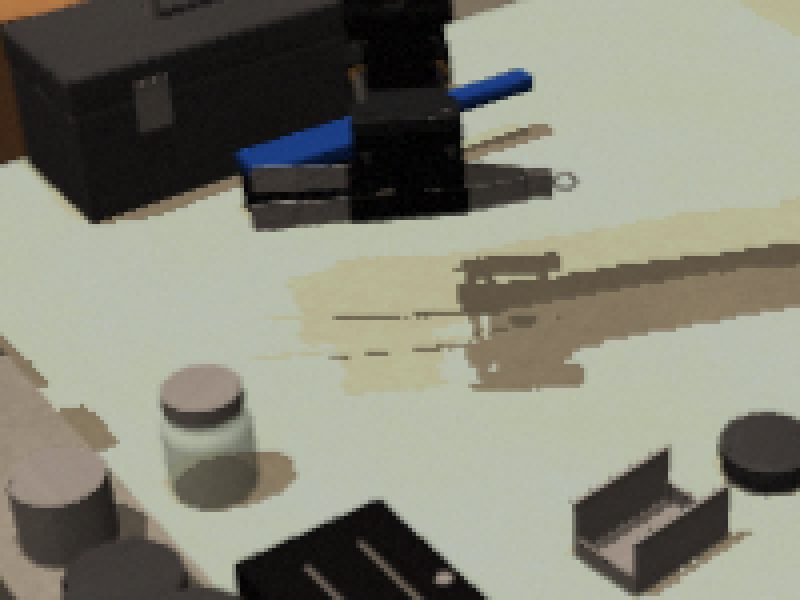

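Tongs are held level, with the tips unchanged in the wrist view and clear of the shelf. Now the transit.

Run:
```python
from bench import r
from h import *
s=r.read_state(); print(delta(s,[.44,.32,.16],.08-np.pi/2))
```

```text
(array([-19.77355303,  15.4896092 ,  -1.17654971]), array([-0.01030313, -0.00689263, -6.71590737]))
```

carry_out(
  commands=[
    [[110,-0.5,0.4,-0.6,0,0,-0.2],[110,-1.8,1.4,-1.2,0,0,-0.6],[110,-3.4,2.7,-1.2,0,0,-1.2],[110,-5.2,4.1,-1.2,0,0,-1.8],[110,-7,5.5,-1.2,0,0,-2.4],[110,-8.8,6.9,-1.2,0,0,-3],[110,-10.6,8.3,-1.2,0,0,-3.6],[110,-12.4,9.7,-1.2,0,0,-4.2],[110,-14.2,11.1,-1.2,0,0,-4.8],[110,-16,12.5,-1.2,0,0,-5.4],[110,-17.2,13.5,-1.2,0,0,-5.8],[110,-17.8,14,-1.2,0,0,-6]],
  ],
)

```text
time: 5.9
ee_pos: [0.4471, 0.2614, 0.1612]
eef_rot: [0.715, -0.699, 0.001, -0.0]
ft_force: [0.5, -0.8, -1.8]
width: 0.05
```

Run:
```python
from bench import r
from h import *
s=r.read_state(); print(s["width"],np.round(s["joint_positions"],2),delta(s,[.44,.32,.16],.08-np.pi/2))
```

```text
0.0499537764421245 [-0.01  0.2  -0.67  1.79  0.14  1.19 -2.27] (array([-2.34943826,  0.2319748 ,  0.04465602]), array([-0.01194403, -0.00775668, -0.66052535]))
```

carry_out(
  commands=[
    [[110,-0.8,0.1,0,0,0,-0.3],[110,-1.6,0.2,0,0,0,-0.6],[110,-2.3,0.2,0,0,0,-0.7],[110,-2.3,0.2,0,0,0,-0.7],[110,-2.3,0.2,0,0,0,-0.7]],
  ],
)

```text
time: 6.52
ee_pos: [0.4411, 0.3181, 0.1609]
eef_rot: [0.736, -0.677, 0.001, 0.0]
ft_force: [0.0, -0.2, -0.8]
width: 0.0495
```

Run:
```python
from bench import r
from h import *
import json
s=r.read_state(); print(s["time"],s["ee_pos"],s["width"],np.round(s["joint_positions"],2))
i=r.camera_info("wrist"); json.dump({k:np.array(v).tolist() for k,v in i.items()},open("w5.json","w"))
cv2.imwrite("pics/w5.png",r.camera("wrist"))
```

```text
6.525 [0.44112781 0.31805539 0.16090011] 0.04952401193964058 [-0.1   0.27 -0.7   1.73  0.19  1.21 -2.34]
```

View pics/w5.png

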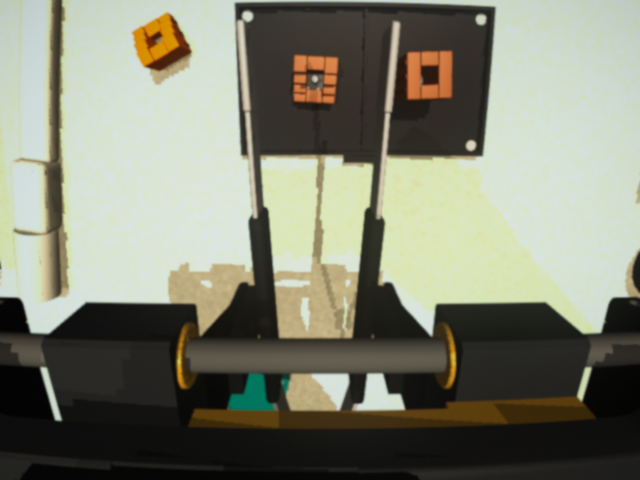

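The gnawed block is at (316,80) between the tips at (241,25)/(395,25); the whole block is at (430,75). Zooming in.

Run:
```python
import cv2
a=cv2.imread("pics/w5.png")[0:160,220:500]
a=cv2.resize(a[30:130,50:150],None,fx=6,fy=6,interpolation=cv2.INTER_CUBIC)  # origin (270,30)
cv2.imwrite("pics/w5c.png",a)
```

```text
(no output)
```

View pics/w5c.png

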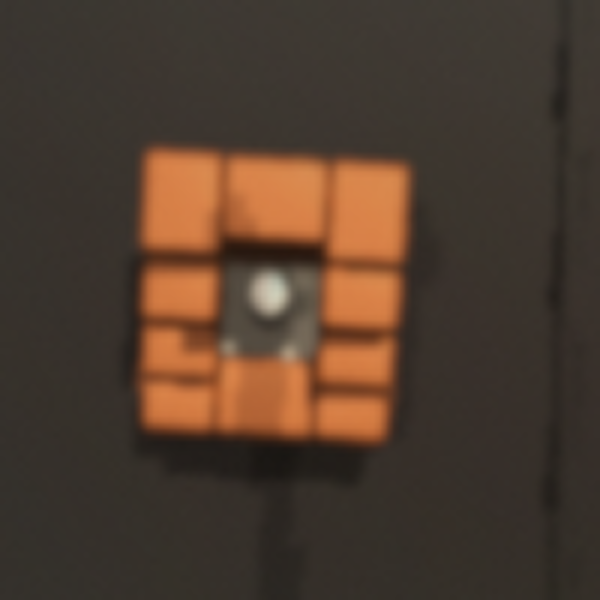

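```bash
python3 - <<'E'
from bench import r
from h import *
import json
i=json.load(open("w5.json"));s=r.read_state()
fl=onplane(i,(294.2,55),.034);fr=onplane(i,(338.3,57),.034);nl=onplane(i,(293.3,102),.018);nr=onplane(i,(334.7,103.7),.018);po=onplane(i,(314.7,78.7),.024)
print(fl,fr,nl,nr,"post",po)
print("sizes",np.linalg.norm(fl-fr),np.linalg.norm(nl-nr),np.linalg.norm((fl-nl)[:2]),np.linalg.norm((fr-nr)[:2]))
c=(fl+fr+nl+nr)/4
for a,b in((fl,nl),(fr,nr)):d=a-b;print("yaw x",np.arctan2(d[1],d[0]))
for a,b in((fl,fr),(nl,nr)):d=a-b;print("yaw y",np.arctan2(-d[0],d[1]))
print("center",c)
# station corners via screws? rim corners at z .01
for n,uv in dict(a=(236,3),b=(494,8),c=(482,156),d=(242,154)).items():print(n,onplane(i,uv,.010).round(4))
M=R.from_quat(s["eef_rot"]).as_matrix()
z=s["ee_pos"][2]+.0142
for n,uv in dict(tl=(241,22),tr=(396,22),bl=(247,112),br=(387,112)).items():
    P=onplane(i,uv,z);print(n,P.round(4),"tool",(M.T@(P-s["ee_pos"])).round(4))
print("tool yaw x",np.arctan2(M[1,0],M[0,0])+np.pi/2)
t=r.camera_info("top");sc=r.camera_info("scene")
print("post tri top/wrist",tri([(i,(314.7,78.7)),(t,(165+268/5,190+152/5))]))
# far-left top corner etc in scene
E
python3 - <<'E'
import cv2
S=cv2.imread("pics/scene0.png")[305:340,375:415]
cv2.imwrite("pics/s0b.png",cv2.resize(S,None,fx=15,fy=15,interpolation=cv2.INTER_CUBIC))
E
```

```text
[0.56137406 0.34153139 0.034     ] [0.56257356 0.3116467  0.034     ] [0.53096802 0.34081254 0.018     ] [0.53227378 0.31048338 0.018     ] post [0.54798535 0.32649438 0.024     ]
sizes 0.02990875176856963 0.030357255980454637 0.030414543005376545 0.03032210346173362
yaw x 0.02363712090790068
yaw x 0.03837471975674844
yaw y 0.0401158766583445
yaw y 0.0430264229615329
center [0.54679735 0.3261185  0.026     ]
a [0.5974 0.3874 0.01  ]
b [0.6124 0.2    0.01  ]
c [0.5043 0.1904 0.01  ]
d [0.4894 0.3783 0.01  ]
tl [0.5516 0.3521 0.1751] tool [-0.0251 -0.1129 -0.0141]
tr [0.5561 0.2992 0.1751] tool [ 0.0281 -0.113  -0.0141]
bl [0.5216 0.3487 0.1751] tool [-0.0241 -0.0827 -0.0142]
br [0.5258 0.2987 0.1751] tool [ 0.0261 -0.0827 -0.0141]
tool yaw x 0.08214352855830764
post tri top/wrist (array([0.54791025, 0.32655353, 0.01840032]), [0.000561140885485495, 0.0005611408854855711])
```

View pics/s0b.png

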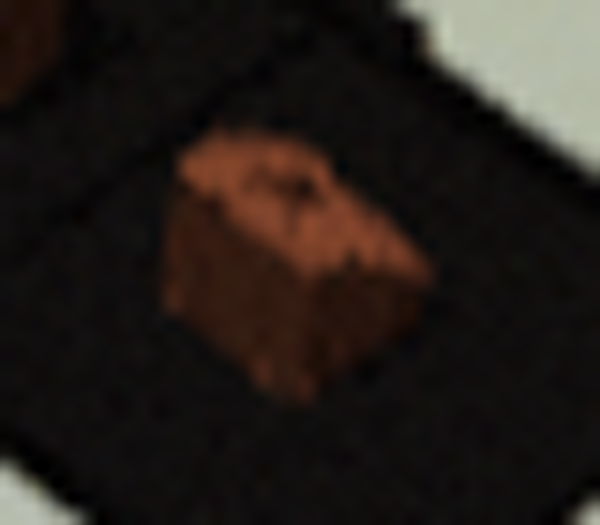

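Run:
```python
from bench import r
from h import *
import json
i=json.load(open("w5.json"));s=r.read_state();sc=r.camera_info("scene")
print("near corner tri",tri([(i,(294.2,55)),(sc,(395.3,323))]))
yaw=.036;u=np.array([np.cos(yaw),np.sin(yaw)]);rt=np.array([u[1],-u[0]])
T=np.array([.5468,.3261])-.098*u-.0013*rt
print(T)
for z in(.075,.0203):print(delta(s,[*T,z],yaw-np.pi/2))
```

```text
near corner tri (array([0.5612219 , 0.3423727 , 0.03136809]), [0.0008543902554914545, 0.0008543902554914615])
[0.44881671 0.32387192]
(array([-0.21884698, -0.3206534 ,  3.43776318]), array([-0.0094424 , -0.01496513,  0.5287718 ]))
(array([-0.22174498, -0.31891704,  5.62576057]), array([-0.0094424 , -0.01496513,  0.5287718 ]))
```

Two views put the block's high corner at z ≈ 31 mm, against 34 expected, which is within calibration. Its sides measure 30 mm. Descending part way first.

carry_out(
  commands=[
    [[110,-0.2,-0.3,0.5,0,0,0.3],[110,-0.2,-0.3,1.5,0,0,0.5],[110,-0.2,-0.3,2.5,0,0,0.5],[110,-0.2,-0.3,3.4,0,0,0.5],[110,-0.2,-0.3,3.4,0,0,0.5],[110,-0.2,-0.3,3.4,0,0,0.5]],
  ],
)

```text
time: 7.32
ee_pos: [0.4489, 0.3233, 0.0769]
eef_rot: [0.72, -0.694, 0.001, -0.0]
ft_force: [0.5, -0.1, 0.0]
width: 0.0493
```

Run:
```python
from bench import r
from h import *
import json
s=r.read_state(); print(s["time"],s["ee_pos"],s["width"])
i=r.camera_info("wrist"); json.dump({k:np.array(v).tolist() for k,v in i.items()},open("w6.json","w"))
cv2.imwrite("pics/w6.png",r.camera("wrist"))
print(delta(s,[.4488,.3239,.0203],.036-np.pi/2))
```

```text
7.325 [0.44890963 0.32334082 0.07690719] 0.04928678843498317
(array([-0.02448615,  0.00749724,  2.26425758]), array([-0.02005965, -0.00994666,  0.02139786]))
```

View pics/w6.png

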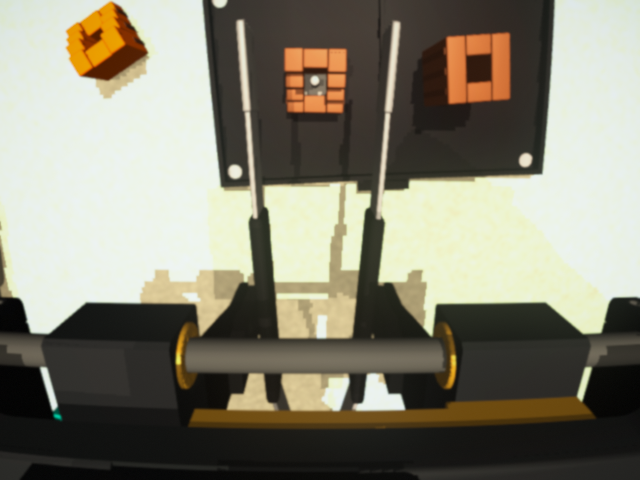

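The block sits square and centred between the tips: block centre column 316, tips' midline 318. Descending the rest.

carry_out(
  commands=[
    [[110,0,0,0.7,0,0,0],[110,0,0,1.4,0,0,0],[110,0,0,2,0,0,0],[110,0,0,2.25,0,0,0],[110,0,0,2.25,0,0,0],[110,0,0,2.25,0,0,0]],
  ],
)

```text
time: 8.12
ee_pos: [0.4494, 0.3238, 0.0213]
eef_rot: [0.72, -0.694, 0.001, -0.001]
ft_force: [-0.5, -1.1, -0.6]
width: 0.0495
```

Run:
```python
from bench import r
from h import *
import json
s=r.read_state(); print(s["time"],s["ee_pos"],s["width"],s["ft_force"])
i=r.camera_info("wrist"); json.dump({k:np.array(v).tolist() for k,v in i.items()},open("w7.json","w"))
cv2.imwrite("pics/w7.png",r.camera("wrist"))
cv2.imwrite("pics/s7.png",cv2.resize(r.camera("scene")[250:370,310:470],None,fx=5,fy=5))
```

```text
8.125 [0.44942158 0.32383006 0.02132161] 0.04947991715103214 [-0.52214132 -1.13074389 -0.6234858 ]
```

View pics/w7.png

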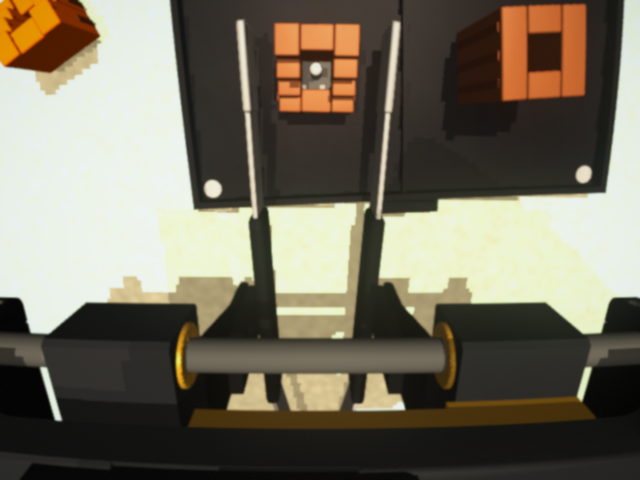

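View pics/s7.png

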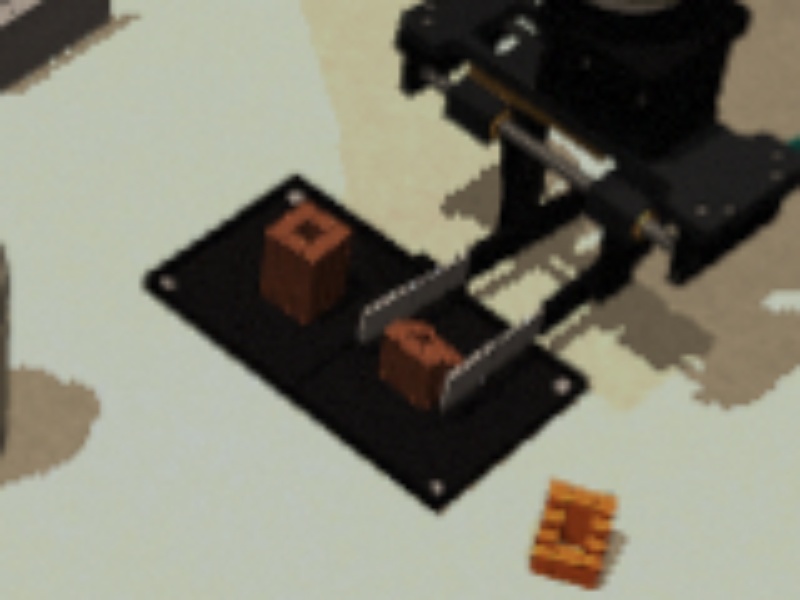

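The tips straddle the block along its full length: tip plates at rows 20–112, block at rows 23–112. Closing.

carry_out(
  commands=[
    [[118,0,0,0,0,0,0],[126,0,0,0,0,0,0],[134,0,0,0,0,0,0],[142,0,0,0,0,0,0],[155,0,0,0,0,0,0],[200,0,0,0,0,0,0],[200,0,0,0,0,0,0],[200,0,0,0,0,0,0]],
  ],
  grip_force=45,
)

```text
time: 9.22
ee_pos: [0.4495, 0.3237, 0.0214]
eef_rot: [0.72, -0.694, 0.001, -0.001]
ft_force: [1.0, -1.2, -1.0]
width: 0.0391
```

Run:
```python
from bench import r
from h import *
s=r.read_state(); print(s["time"],s["ee_pos"],s["width"],s["ft_force"],s["torque"])
cv2.imwrite("pics/w8.png",r.camera("wrist"))
```

```text
9.225 [0.44950118 0.32372878 0.02141176] 0.03909514005479061 [ 0.98098688 -1.17664622 -0.98427001] [0.00708166 0.0318048  0.02163527]
```

View pics/w8.png

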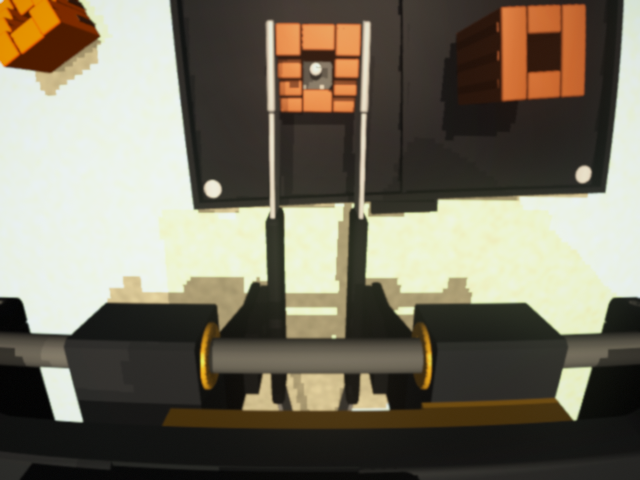

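The block is pinched, with the sleeves stopped at 39 mm. Lifting straight up.

carry_out(
  commands=[
    [[200,0,0,-0.3,0,0,0],[200,0,0,-0.7,0,0,0],[200,0,0,-1.2,0,0,0],[200,0,0,-1.9,0,0,0],[200,0,0,-2.7,0,0,0],[200,0,0,-3.5,0,0,0],[200,0,0,-4.2,0,0,0],[200,0,0,-4.7,0,0,0],[200,0,0,-5,0,0,0],[200,0,0,-5,0,0,0],[200,0,0,-5,0,0,0],[200,0,0,-5,0,0,0]],
  ],
)

```text
time: 10.78
ee_pos: [0.4488, 0.3236, 0.1458]
eef_rot: [0.72, -0.694, 0.001, -0.001]
ft_force: [-0.5, 0.1, -1.2]
width: 0.0393
```

Run:
```python
from bench import r
from h import *
s=r.read_state(); print(s["time"],s["ee_pos"],s["width"],s["ft_force"],np.abs(s["joint_vel"]).max())
cv2.imwrite("pics/w9.png",r.camera("wrist"))
cv2.imwrite("pics/s9.png",cv2.resize(r.camera("scene")[230:370,310:470],None,fx=4,fy=4))
```

```text
10.775 [0.44883725 0.32358952 0.14583642] 0.03927943587038845 [-0.52470036  0.08856432 -1.24745331] 0.0030649404703895983
```

View pics/w9.png

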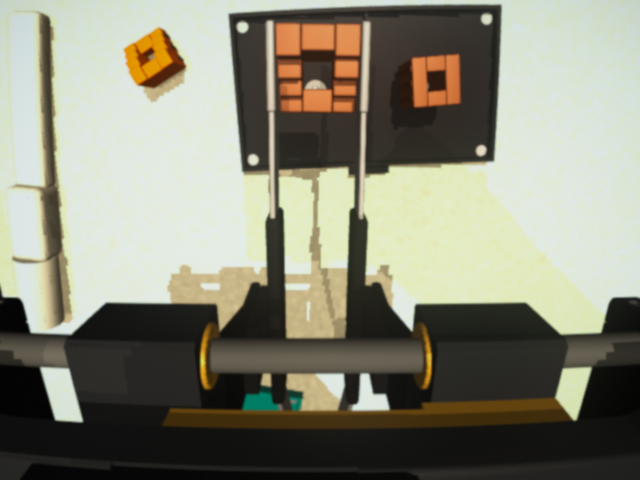

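View pics/s9.png

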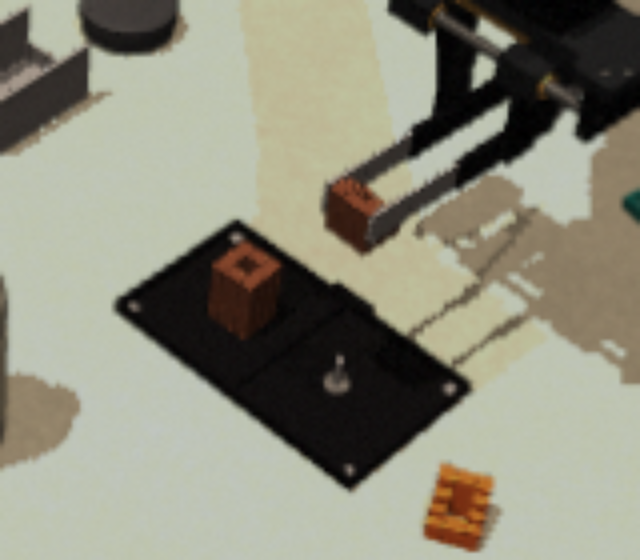

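The block is off its post and unmoved in the tips (rows 23–112 as before), with its underside at about 127 mm over the tray. The bare post shows at (337,380) in the scene crop, and the whole block is in place. Handing in.

Run:
```python
from bench import r
print(r.close_job()); s=r.read_state(); print(s["time"],s["ee_pos"],s["width"])
```

```text
the job is handed in; nothing more can be done
None
the job is handed in; nothing more can be done
```

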